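Shut the shoe-care tray past its spring catch

TASK

Put the shoe-care tray away under its rain cover: with the fingertips press down the steel spring catch behind the tray, and while holding it down push the tray's back wall so that the tray slides past the catch, all the way in to its stop; then take the hand away so that the catch springs up behind the tray and locks it. Only press and push from outside: do not reach into the tray, do not pick up anything, keep the brush and tin lying in the tray, and do not disturb the things standing around.

Things in the scene. Friction and masses are not known exactly. Their poses are not given: they have to be found in the camera images.
- slide: fixed plywood tray slide. Origin on the work surface, on the centre line; +x is level and points the way the tray slides in (robot's left, within 0.5 rad), z up. In mm: base board x -75..260, y +-75, 18 high; side rails y +-59..67, x 5..255, 48 high; flat rain cover x 182..262, y +-77, top at 111. Nothing stands beside the catch's pad behind the tray.
- tray_back (a point): point on the outer (-x) face of the tray's 8 mm back wall, on the centre line, 52 mm up. Push here along the slide's +x: the flat upright face is 110 wide, from 26 to 78 mm above the work surface. Its x in the slide's frame equals joint tray. The grey tray, 160 x 110 mm, walls 78 mm high, lies ahead of this face and holds a cork liner, brush and tin.
- tray (a joint): how far the tray has slid, m; starts at 0.001 to 0.005. While the catch is up the tray moves only from 0 to 0.006, its back wall being in the catch's notch. End stop at 0.077. Friction about 2 N, light damping.
- catch (a joint): how far the catch is pressed straight down, m: 0 up, 0.014 bottom stop; from 0.008 on the tray can pass. Its spring pushes up with 2 to 6 N. Once the tray has slid 0.010 its back wall rides on the catch and keeps it down; beyond 0.072 the wall has passed, and the catch, if not pressed, springs up behind the wall and locks the tray.
- pad_top (a point): centre of the top face of the steel catch's pad behind the tray: press here; moves down with the catch. The catch is one 44 mm wide bar on the slide's centre line: flat pad (slide x -61..-1 mm), 15 mm notch where the tray's back wall stands at the start, and a tooth under the tray (x 14..72 mm). Pad and tooth tops are 34 mm above the work surface when up, 20 when fully down.
- brush: wooden boot brush lying in the tray, 116 x 40 x 45 mm, origin at its underside centre (43 mm above the work surface). Rides along, stays there.
- tin: round flat polish tin in the tray, 50 mm across, 26 high, origin at its underside centre. Rides along, stays there.
- jar: glass jar with wire-hinged lid, 84 mm across, 122 high, bystander; origin under its centre
- bottle: aluminium bottle, 66 mm across, 195 high, bystander; origin under its centre
- shoe_tree_a: white plastic shoe tree lying beside the slide, 207 x 60 x 40 mm, bystander
- shoe_tree_b: the other white shoe tree, same size, bystander
- mug: white mug, 76 mm across, 90 high, bystander
- polish: white liquid-polish bottle, 44 mm across, 120 high, bystander
- small_brush: small hand brush, 160 mm long, bystander
Not all that is in view belongs to the job. Of the things that look like the brush, the middle-sized one is meant.

How it is judged (in metres and radians):
On the way, in this order (a step that is already met when the one before it is completed fails the run):
1. the fingers hold the catch down (8 mm or more) while the tray is still in its notch (value of joint catch above 0.008 m and value of joint tray below 0.0075 m and contact force between the fingers and catch above 0.5 N), for 0.1 s.
2. with the fingers still holding the catch down, the tray slides past it (value of joint tray between 0.009 and 0.06 m and value of joint catch above 0.006 m and contact force between the fingers and catch above 0.3 N), for 0.02 s.
At the end, for the whole second after the job is handed in: the tray is slid in by more than 71 mm (stop at 77) and at rest, the catch is sprung up to within 3 mm of its top, and the brush and the tin still lie level in the tray (value of joint tray above 0.071 m and value of joint catch below 0.003 m and not (velocity of joint tray above 0.01 m/s or velocity of joint tray below -0.01 m/s) and x of brush in the frame of tray_back between 0.01 and 0.156 m and y of brush in the frame of tray_back between -0.051 and 0.051 m and z of brush in the frame of tray_back between -0.02 and 0.01 m and x of tin in the frame of tray_back between 0.01 and 0.156 m and y of tin in the frame of tray_back between -0.051 and 0.051 m and z of tin in the frame of tray_back between -0.02 and 0.01 m and angle between each of tin, brush's own z axis and vertical below 0.3 rad); the robot touches nothing.
It fails at once if a bystander is shifted by more than 20 mm (distance of any of jar, bottle, shoe_tree_a, shoe_tree_b, mug, polish, small_brush from where it was at the start of the episode above 0.02 m).
It fails at once if the brush, the tin or a bystander is lifted (height (world z) of any of brush, tin above 0.06 m or height (world z) of any of jar, bottle, shoe_tree_a, shoe_tree_b, mug, polish, small_brush above 0.015 m).
It fails at once if the fingers reach into the tray: they touch the brush or the tin, or come down over the tray or astride its back wall (contact force between the fingers and brush above 1 N or contact force between the fingers and tin above 1 N or (x of the grasp point in the frame of tray_back between 0.002 and 0.158 m and y of the grasp point in the frame of tray_back between -0.055 and 0.055 m and z of the grasp point in the frame of tray_back below 0.045 m)).
It also fails if it takes over 34 s, if anything falls off the work surface, if the arm or the gripper's body presses on something with over 40 N, if the wrist force passes 120 N, or if a joint passes its speed limit or range.

ROBOT

A 6-joint arm with a two-finger parallel gripper is mounted at the origin on the work surface. World frame = base frame: x ahead of the robot, y to its left, z up, the work surface at z = 0. Lengths are in m, angles in degrees, forces in N, time in s.
With the tool pointing down it reaches from about 0.35 to 0.875 m from the base axis. Payload 4.2 kg.
Tool frame: the origin (TCP) lies midway between the tips of the shut fingers; the grasp point (between the pads) lies 19 mm behind it; z points along the fingers, x is the direction in which the jaws open and shut, and the axes are right-handed (so a half turn about z gives the same grasp; the last joint's range is limited). The gripper opens to 87 mm and grips with 3 to 60 N. Pads are 19 mm wide; open, the fingers measure 117 mm over their backs; the gripper's body (75 mm by 190 mm) begins 51 mm behind the grasp point.
Start: joints at [-55.657, 22.042, 0.453, 0, -68.411, -14.817], TCP at [0.209, -0.589, 0.223] pointing down, gripper open.
Joint ranges: [-179.83, 179.83], [-69.29, 118.12], [-61.27, 80.66], [-181.25, 117.63], [-171.15, -9.14], [-177.46, 177.46]. Speed limits (degrees/s): [159.86, 159.86, 180, 180, 180, 180].

INTERFACE

Orientations are given as a 3x3 rotation matrix whose columns are the frame's x, y, z axes.
In Python, from station import sense, capture, finish_job, find_in gives the robot as it stands.
- The arm moves only by the shell command python3 -m creep 'ROWS'. ROWS is JSON, a list of rows, each a list of 7 numbers: the shift along the tool's x, y, z in mm, then the turn, a rotation vector about the tool's x, y, z in degrees, then the opening, from 0 (shut) to 1 (fully open). A call has exactly 10 rows; each row shifts and turns the commanded pose from where the row before left it, along the tool's axes as they then stand; what a row does not reach is not made up. A row lasts 1/8 s, in which the tool goes at most 62.5 mm and 10.7 degrees, less where a joint would pass 70% of its speed; a pose out of reach is approached as far as the arm can. A call with a gripper value outside its range is refused whole. The fingers move at their own pace and stop on an object; the grip force is fixed at half the most. Time passes only in rows, so rows that do not move let the fingers close, or fill a call up. It gives the time, the measured TCP pose, the force and the opening at its end, in the units of the state.
- sense(): the state, without advancing time (a new reading comes with each control period).
- capture(name): name is "scene" or "top" or "wrist"; returns a dict with "color" (480x640x3 uint8, blue, green, red), "vertical_fov" (degrees; the focal length in pixels is half the picture's height over the tangent of half this angle, whatever the lens; pixels are square), "cx", "cy" (the principal point, pixels), "R" (3x3) and "t" (3): a world point X has camera coordinates R X + t. Camera axes: x right, y down, z forward; pixel columns grow to the right and rows downward; lengths in m; the calibration is good to about 2 mm. The wrist camera is an equidistant fisheye: a pixel r from the principal point sees the ray r / f radians off the axis. A picture is of the moment at which its call begins. There is no depth.
- finish_job(): hands the job in, once; it reports no verdict.
Trained networks look in the newest picture that a camera, given by its name, has taken for a name from the list of things; names that differ only in an ending like _2 or _b are one class to them, and where a whole thing is asked for, a point or a joint stands for the part that bears it (a point fixed in the world has none). Each returns a list of dicts, best first, with "p" (0 to 1); they miss things now and then, are a little off and sometimes report something else, mostly with a low value. They report only what shows in the picture. A call takes as long as a camera call. They do not tell look-alikes from the thing itself.
- find_in(camera, name): "xy" ([column, row] in pixels, amid what is visible of it).
The state is a dict: "time_s": time; "joints": joint angles; "joint_velocities": joint speeds; "effort": joint torques, N m; "tcp_pos": TCP position; "ee_rot": TCP orientation; "wrist_force": force on the tool from outside, world axes, zero at the start; "moment": the same for the moment, N m; "gripper_width": opening from 0.0 (shut) to 1.0 (fully open).
Only numpy, scipy, OpenCV 4.12 (cv2) and the standard library are available. Lean on these libraries where they do the work, as an engineer would, in place of code of your own. Each camera call takes 0.05 s, during which the arm holds its last target. There are 200 camera calls.

## Working session

There is one attempt and no reset: what is moved stays moved. The work goes in short steps, Python scripts to look and compute and a shell command to move; the robot and the scene stay as the last step left them, time stands still between calls to the robot, and variables do not carry over. Pictures are saved under pics/ and viewed, about 8 in all and at most 12, crops included, and the job is handed in when it is done.

```bash
mkdir -p pics; ls; cat > h.py <<'E'
from station import sense, capture, finish_job, find_in
import numpy as np, cv2
def ray(c,px):
    f=c["color"].shape[0]/2/np.tan(np.radians(c["vertical_fov"])/2)
    R=np.array(c["R"]);t=np.array(c["t"])
    d=R.T@np.array([(px[0]-c["cx"])/f,(px[1]-c["cy"])/f,1]); return -R.T@t,d
def at_z(c,px,z):
    o,d=ray(c,px); return o+d*(z-o[2])/d[2]
def proj(c,X):
    f=c["color"].shape[0]/2/np.tan(np.radians(c["vertical_fov"])/2)
    p=np.array(c["R"])@X+np.array(c["t"]); return np.array([c["cx"]+f*p[0]/p[2],c["cy"]+f*p[1]/p[2]])
E
python3 - <<'E'
from h import *
for n in ("top","scene"):
    c=capture(n); cv2.imwrite(f"pics/{n}0.png",c["color"])
    o,d=ray(c,(c["cx"],c["cy"])); print(n,o,d,c["vertical_fov"])
    for k in ("tray_back","pad_top","slide","brush","tin","jar","bottle","mug"):
        print(k,[(np.round(r["xy"]),round(r["p"],2)) for r in find_in(n,k)[:3]])
s=sense();print(s)
E
```

```text
pics
top [ 0.40771116 -0.01518333  1.27346881] [ 0.11429177  0.00303507 -0.99344259] 48.8392660261393
tray_back [(array([289., 248.]), 0.83)]
pad_top [(array([337., 263.]), 0.88)]
slide [(array([278., 250.]), 0.7)]
brush [(array([353., 142.]), 0.87), (array([290., 263.]), 0.69), (array([493., 285.]), 0.21)]
tin [(array([307., 245.]), 0.7)]
jar [(array([285., 181.]), 0.89)]
bottle [(array([228., 177.]), 0.84)]
mug [(array([129., 191.]), 0.77)]
scene [ 1.12912642 -0.83536727  0.95980148] [-0.43146898  0.6042697  -0.66984524] 46.14277199108489
tray_back [(array([339., 229.]), 0.86)]
pad_top [(array([293., 250.]), 0.58)]
slide [(array([424., 208.]), 0.72), (array([344., 232.]), 0.61)]
brush [(array([396., 311.]), 0.93), (array([286., 177.]), 0.73), (array([321., 212.]), 0.55)]
tin [(array([326., 229.]), 0.75)]
jar [(array([392., 240.]), 0.86)]
bottle [(array([424., 207.]), 0.66)]
mug [(array([456., 168.]), 0.87)]
{'time_s': 0.9, 'joints': array([-5.56545538e+01,  2.20407081e+01,  4.53473084e-01, -1.44265105e-03,
       -6.84114522e+01, -1.48159163e+01]), 'joint_velocities': array([ 0.07237098, -0.04209809, -0.04623474, -0.01396637,  0.02353434,
        0.10123034]), 'effort': array([ 1.06124618e-03, -3.90449953e+01,  1.87623990e+01,  4.22436520e+00,
        1.55256264e-02, -1.90101059e-05]), 'tcp_pos': array([ 0.20894918, -0.5890164 ,  0.22256238]), 'ee_rot': array([[-3.34283915e-01,  9.42472420e-01,  3.22584284e-05],
       [ 9.42472421e-01,  3.34283916e-01, -5.71004760e-06],
       [-1.61650361e-05,  2.84939020e-05, -9.99999999e-01]]), 'wrist_force': array([ 0.79124777, -0.05753547,  0.81069712]), 'moment': array([-0.03655907, -0.01199206, -0.05791894]), 'gripper_width': 0.9989166155892243}
```

```bash
python3 - <<'E'
import cv2
a=cv2.imread("pics/top0.png")[110:350,120:520]; cv2.imwrite("pics/topc.png",cv2.resize(a,(800,480),interpolation=cv2.INTER_CUBIC))
a=cv2.imread("pics/scene0.png")[130:370,180:500]; cv2.imwrite("pics/scenec.png",cv2.resize(a,(800,600),interpolation=cv2.INTER_CUBIC))
E
```

```text
(no output)
```

View pics/topc.png

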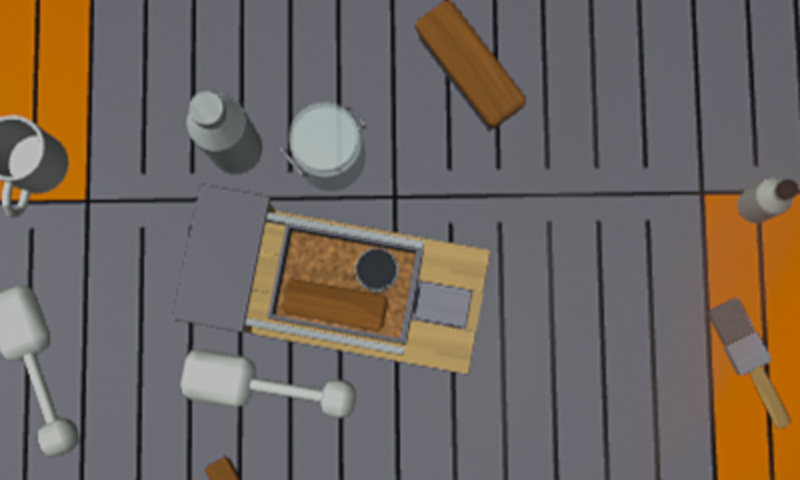

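View pics/scenec.png

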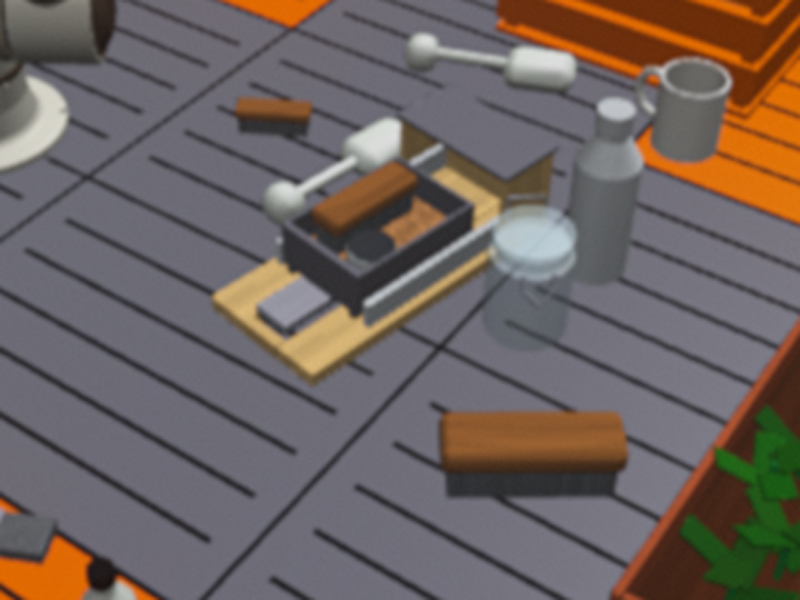

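The brush lookalikes in the full top picture are the big one at (353,142), the small one at about (230,345), and the middle-sized one in the tray at (290,263). The one in the tray is the one meant, and it only rides along. The rear of the tray is on the right, with the steel pad at about (341,262). Next I fit the slide's pose from features read off the crop.

```bash
python3 - <<'E'
from h import *
from scipy.optimize import least_squares
c=capture("top")
P=[((490,249),(-75,-75,18)),((469,374),(-75,75,18)),((424,245),(5,-67,48)),((405,352),(5,67,48)),
((205,185),(262,-77,111)),((270,195),(182,-77,111)),((245,330),(182,77,111)),((176,320),(262,77,111)),
((421,282),None),((471,287),(-61,-22,34)),((465,328),(-61,22,34))]
P=[(np.array(a)/2+[120,110],np.array(b)/1000) for a,b in P if b]
def W(p,b):
    C,S=np.cos(p[2]),np.sin(p[2]); return np.array([p[0]+C*b[0]-S*b[1],p[1]+S*b[0]+C*b[1],b[2]])
f=lambda p:np.concatenate([proj(c,W(p,b))-a for a,b in P])
r=least_squares(f,[.5,-.05,1.4],loss="soft_l1"); print(r.x,np.degrees(r.x[2])); print(np.round(f(r.x).reshape(-1,2),1))
p=r.x;np.save("slide.npy",p)
C,S=np.cos(p[2]),np.sin(p[2]); R=np.array([[C,-S],[S,C]])
for n,q,z in (("jar lid",(325,138),.122),("bottle cap",(207,108),.195),("treeA l",(215,378),.04),("treeA r",(340,398),.03),("back wall",(410,290),.078),("brush near end",(385,310),.088),("polish",(780,193),.12)):
    X=at_z(c,np.array(q)/2+[120,110],z); print(n,X.round(3),(R.T@(X[:2]-p[:2])).round(3))
print("pad",W(p,(-.031,0,.034)))
s=sense();E=s["ee_rot"];print("tool x heading",np.degrees(np.arctan2(E[1,0],E[0,0])))
for xs in (-.025,):
    T=W(p,(xs,0,.09)); print("target",T,"shift world",T-s["tcp_pos"],"tool mm",E.T@(T-s["tcp_pos"])*1000)
E
```

```text
[ 0.5024978  -0.02632242  1.37828051] 78.96965631368613
[[ 0.7  0.1]
 [ 0.3 -0.4]
 [ 0.3 -2.2]
 [-0.5  0.9]
 [-2.2 -0.7]
 [ 0.4  0.6]
 [-0.7  1.1]
 [-1.8 -0.4]
 [ 1.   1.2]
 [ 0.7 -0.9]]
jar lid [0.676 0.076 0.122] [ 0.134 -0.15 ]
bottle cap [0.692 0.194 0.195] [ 0.252 -0.144]
treeA l [0.412 0.211 0.04 ] [0.216 0.134]
treeA r [0.388 0.067 0.03 ] [0.069 0.131]
back wall [ 0.509 -0.016  0.078] [ 0.011 -0.004]
brush near end [0.486 0.012 0.088] [0.034 0.024]
polish [ 0.608 -0.426  0.12 ] [-0.372 -0.18 ]
pad [ 0.49656661 -0.05674973  0.034     ]
tool x heading 109.52775465699615
target [ 0.49771458 -0.05086057  0.09      ] shift world [ 0.28878605  0.53815997 -0.13255158] tool mm [410.67276232 452.06205214 132.55655994]
```

```bash
python3 -m creep '[[0,0,0,0,0,-6,0],[0,0,0,0,0,-6,0],[0,0,0,0,0,-6,0],[0,0,0,0,0,-6,0],[0,0,0,0,0,-6,0],[0,0,0,0,0,-6,0],[0,0,0,0,0,-6,0],[0,0,0,0,0,-6,0],[0,0,0,0,0,-6,0],[0,0,0,0,0,-5.5,0]]'
python3 -m creep '[[-18,57,0,0,0,0,0],[-18,58,0,0,0,0,0],[-18,58,0,0,0,0,0],[-18,58,0,0,0,0,0],[-18,58,0,0,0,0,0],[-18,58,0,0,0,0,0],[-18,58,0,0,0,0,0],[-18,58,0,0,0,0,0],[-18,55,0,0,0,0,0],[-18,40,0,0,0,0,0]]'
python3 - <<'E'
from h import *
c=capture("wrist");cv2.imwrite("pics/w1.png",c["color"]);print(c["vertical_fov"],c["cx"],c["cy"])
s=sense();E=s["ee_rot"];p=np.load("slide.npy");C,S=np.cos(p[2]),np.sin(p[2])
d=s["tcp_pos"][:2]-p[:2];print(s["time_s"],s["tcp_pos"],"slide xy",C*d[0]+S*d[1],-S*d[0]+C*d[1],E.round(3).tolist(),s["gripper_width"],s["wrist_force"])
# predicted features in wrist image
f=240/np.tan(np.radians(c["vertical_fov"])/2)
im=c["color"].copy()
for b in ((-75,-75,18),(-75,75,18),(-61,-22,34),(-61,22,34),(5,67,48),(5,-67,48),(-1,-22,34),(-1,22,34),(3,-55,78),(3,55,78)):
    b=np.array(b)/1000; X=np.array([p[0]+C*b[0]-S*b[1],p[1]+S*b[0]+C*b[1],b[2]])
    q=np.array(c["R"])@X+np.array(c["t"]); th=np.arctan2(np.hypot(q[0],q[1]),q[2]); u=q[:2]/np.hypot(*q[:2])*th*f+[c["cx"],c["cy"]]
    cv2.circle(im,tuple(int(v) for v in u.round()),3,(0,0,255),1)
cv2.imwrite("pics/w1o.png",im)
E
```

```text
time_s: 2.2
tcp_pos: [0.2089, -0.5891, 0.2226]
ee_rot: [[-0.982, 0.187, 0.0], [0.187, 0.982, -0.0], [-0.0, -0.0, -1.0]]
wrist_force: [0.7, -0.5, 0.1]
gripper_width: 0.022
time_s: 3.45
tcp_pos: [0.4927, -0.0733, 0.223]
ee_rot: [[-0.982, 0.189, 0.001], [0.189, 0.982, 0.0], [-0.001, 0.0, -1.0]]
wrist_force: [0.6, -0.5, 0.7]
gripper_width: 0.005
65.70646984690485 316.10234120356165 235.46515538057386
3.5 [ 0.49586318 -0.07083552  0.22285973] slide xy -0.0449601579337019 -0.0020045841926897645 [[-0.983, 0.186, 0.004], [0.186, 0.983, 0.001], [-0.003, 0.001, -1.0]] 0.007521273584659691 [3.69732841 0.62664017 1.00348093]
```

View pics/w1o.png

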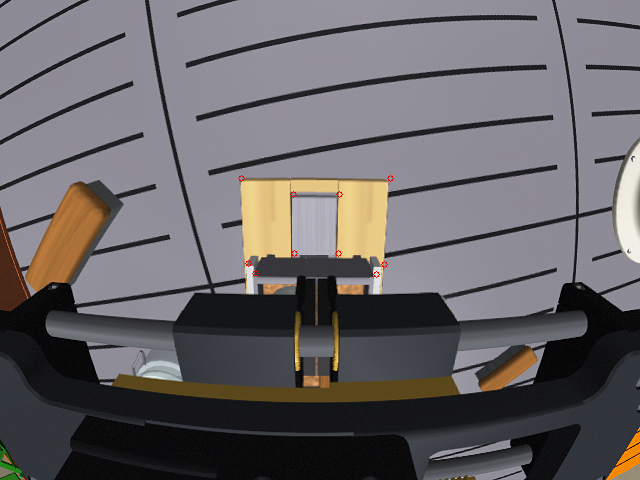

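The overlay matches the slide to about 2 mm: pad at pixels (292–340, 195–253), tray back wall at about row 257–276. I'll move ahead 20 mm and go down to about 45 mm.

```bash
python3 -m creep '[[2,5,15,0,0,0,0],[0,5,20,0,0,0,0],[0,5,25,0,0,0,0],[0,5,25,0,0,0,0],[0,0,25,0,0,0,0],[0,0,25,0,0,0,0],[0,0,20,0,0,0,0],[0,0,15,0,0,0,0],[0,0,8,0,0,0,0],[0,0,0,0,0,0,0]]'
python3 - <<'E'
from h import *
c=capture("scene");cv2.imwrite("pics/s2.png",cv2.resize(c["color"][150:310,240:450],(798,608-8),interpolation=cv2.INTER_CUBIC))
s=sense();p=np.load("slide.npy");C,S=np.cos(p[2]),np.sin(p[2])
d=s["tcp_pos"][:2]-p[:2];print(s["time_s"],s["tcp_pos"],"slide xy",C*d[0]+S*d[1],-S*d[0]+C*d[1],s["ee_rot"].round(4).tolist(),s["wrist_force"])
E
```

```text
time_s: 4.75
tcp_pos: [0.4936, -0.0556, 0.0443]
ee_rot: [[-0.982, 0.19, -0.001], [0.19, 0.982, -0.0], [0.001, -0.0, -1.0]]
wrist_force: [0.1, -0.6, 0.5]
gripper_width: 0.001
4.8 [ 0.49398739 -0.05549203  0.0448299 ] slide xy -0.03025901258109384 0.002772204538253344 [[-0.9817, 0.1902, 0.0004], [0.1902, 0.9817, -0.0001], [-0.0004, 0.0, -1.0]] [-0.56971992  0.15125524  0.58830743]
```

View pics/s2.png

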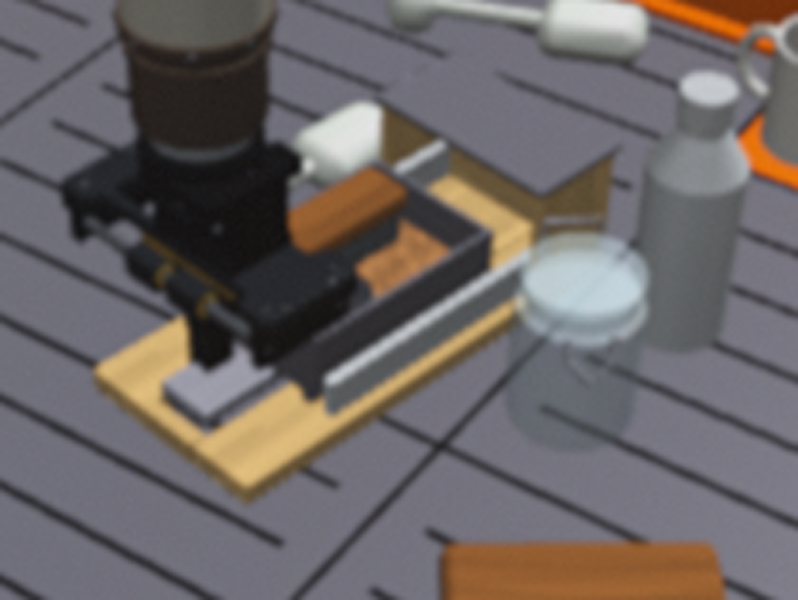

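The fingers are above the pad, behind the wall and clear of the tray. I'll press down about 22 mm, to z of about 23 mm.

```bash
python3 -m creep '[[-2,1,4,0,0,0,0],[0,1,4,0,0,0,0],[0,1,3,0,0,0,0],[0,1,3,0,0,0,0],[0,0,3,0,0,0,0],[0,0,2,0,0,0,0],[0,0,2,0,0,0,0],[0,0,1,0,0,0,0],[0,0,0,0,0,0,0],[0,0,0,0,0,0,0]]'
python3 -c "
from station import sense
s=sense();print(s['tcp_pos'],s['wrist_force'])"
```

```text
time_s: 6.05
tcp_pos: [0.4965, -0.052, 0.0227]
ee_rot: [[-0.982, 0.19, 0.0], [0.19, 0.982, -0.0], [-0.0, -0.0, -1.0]]
wrist_force: [-1.5, -1.7, 3.8]
gripper_width: 0.002
[ 0.49646641 -0.05197225  0.02265344] [-1.46743703 -1.72422263  3.80137886]
```

```bash
python3 -m creep '[[0,4,0,0,0,0,0],[0,4,0,0,0,0,0],[0,4,0,0,0,0,0],[0,3,0,0,0,0,0],[0,3,0,0,0,0,0],[0,3,0,0,0,0,0],[0,3,0,0,0,0,0],[0,3,0,0,0,0,0],[0,3,0,0,0,0,0],[0,1,0,0,0,0,0]]'
python3 - <<'E'
from h import *
s=sense();p=np.load("slide.npy");C,S=np.cos(p[2]),np.sin(p[2])
d=s["tcp_pos"][:2]-p[:2];print(s["tcp_pos"],"slide xy",C*d[0]+S*d[1],-S*d[0]+C*d[1],s["wrist_force"])
c=capture("scene");cv2.imwrite("pics/s3.png",cv2.resize(c["color"][150:310,240:450],(798,600),interpolation=cv2.INTER_CUBIC))
E
```

```text
time_s: 7.3
tcp_pos: [0.5023, -0.0217, 0.0225]
ee_rot: [[-0.982, 0.19, -0.0], [0.19, 0.982, -0.0], [0.0, -0.0, -1.0]]
wrist_force: [0.7, -4.4, 5.1]
gripper_width: 0.007
[ 0.50229074 -0.02165317  0.02253905] slide xy 0.004543373282539852 0.001096605094877474 [ 0.6958912  -4.36766819  5.13870117]
```

View pics/s3.png

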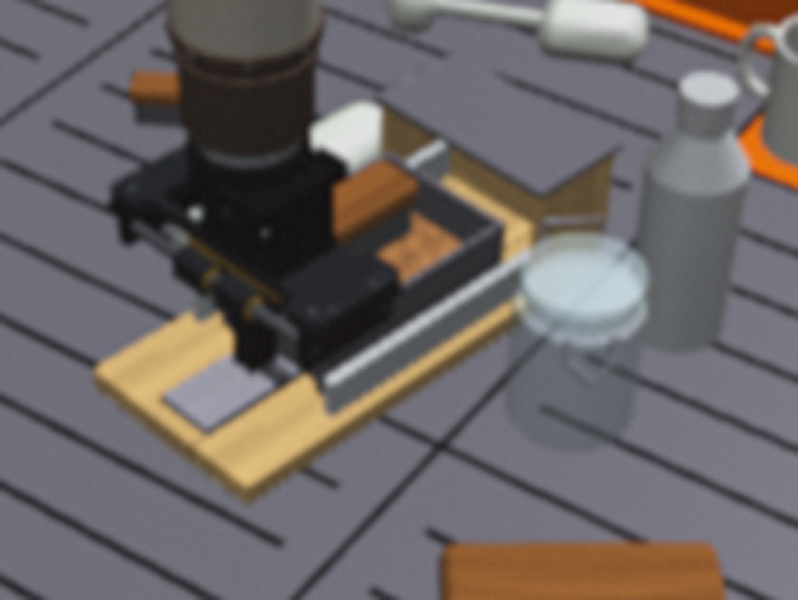

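The pad is flat down and the tray has started sliding (far corner moved from column 490 to 502), with about 4 N of push. I'll continue.

```bash
python3 -m creep '[[0,4,0,0,0,0,0],[0,6,0,0,0,0,0],[0,6,0,0,0,0,0],[0,6,0,0,0,0,0],[0,6,0,0,0,0,0],[0,6,0,0,0,0,0],[0,6,0,0,0,0,0],[0,6,0,0,0,0,0],[0,6,0,0,0,0,0],[0,4,0,0,0,0,0]]'
python3 -m creep '[[0,2,0,0,0,0,0],[0,2,0,0,0,0,0],[0,1,0,0,0,0,0],[0,1,0,0,0,0,0],[0,1,0,0,0,0,0],[0,1,0,0,0,0,0],[0,0,0,0,0,0,0],[0,0,0,0,0,0,0],[0,0,0,0,0,0,0],[0,0,0,0,0,0,0]]'
python3 - <<'E'
from h import *
s=sense();p=np.load("slide.npy");C,S=np.cos(p[2]),np.sin(p[2])
d=s["tcp_pos"][:2]-p[:2];print(s["tcp_pos"],"slide xy",C*d[0]+S*d[1],-S*d[0]+C*d[1],s["wrist_force"])
E
```

```text
time_s: 8.6
tcp_pos: [0.513, 0.0334, 0.0226]
ee_rot: [[-0.982, 0.19, -0.0], [0.19, 0.982, -0.0], [0.0, -0.0, -1.0]]
wrist_force: [0.2, -5.8, 4.7]
gripper_width: 0.004
time_s: 9.85
tcp_pos: [0.514, 0.0394, 0.0226]
ee_rot: [[-0.981, 0.191, -0.002], [0.191, 0.981, -0.002], [0.001, -0.002, -1.0]]
wrist_force: [1.4, -13.3, 5.1]
gripper_width: 0.009
[0.51399842 0.03936878 0.02255768] slide xy 0.06667802076364082 0.0012804704745110907 [  1.35739991 -13.31746075   5.06514279]
```

The push force rose to 13 N at x ≈ 76 mm, so the tray is at its stop. I'll back off slightly and lift.

```bash
python3 -m creep '[[0,-2,0,0,0,0,0],[0,-3,0,0,0,0,0],[0,-2,0,0,0,0,0],[0,-1,-3,0,0,0,0],[0,-1,-5,0,0,0,0],[0,0,-8,0,0,0,0],[0,-2,-15,0,0,0,0],[0,-5,-25,0,0,0,0],[0,-10,-30,0,0,0,0],[0,-20,-30,0,0,0,0]]'
python3 -m creep '[[0,-30,-10,0,0,0,0],[0,-30,0,0,0,0,0],[0,-30,0,0,0,0,0],[0,-30,0,0,0,0,0],[0,-30,0,0,0,0,0],[0,-20,0,0,0,0,0],[0,-10,0,0,0,0,0],[0,0,0,0,0,0,0],[0,0,0,0,0,0,0],[0,0,0,0,0,0,0]]'
python3 - <<'E'
from h import *
s=sense();print(s["tcp_pos"],s["wrist_force"])
a=capture("scene")["color"][150:310,240:450];b=capture("top")["color"][170:330,190:400]
cv2.imwrite("pics/s4.png",np.vstack([cv2.resize(i,(394,300),interpolation=cv2.INTER_CUBIC) for i in (a,b)]))
cv2.imwrite("pics/s4.png",np.hstack([cv2.resize(i,(400,400),interpolation=cv2.INTER_CUBIC) for i in (a[:, :160],b[:,:160])]))
E
```

```text
time_s: 11.1
tcp_pos: [0.5049, -0.0043, 0.1398]
ee_rot: [[-0.982, 0.19, -0.001], [0.19, 0.982, -0.0], [0.001, -0.001, -1.0]]
wrist_force: [0.2, 0.2, -0.7]
gripper_width: 0.003
time_s: 12.35
tcp_pos: [0.4716, -0.18, 0.1486]
ee_rot: [[-0.982, 0.189, -0.0], [0.189, 0.982, 0.0], [0.0, 0.0, -1.0]]
wrist_force: [-0.4, -0.4, 0.4]
gripper_width: 0.006
[ 0.47158443 -0.17996961  0.14859132] [-0.42795142 -0.37257188  0.44183325]
```

View pics/s4.png

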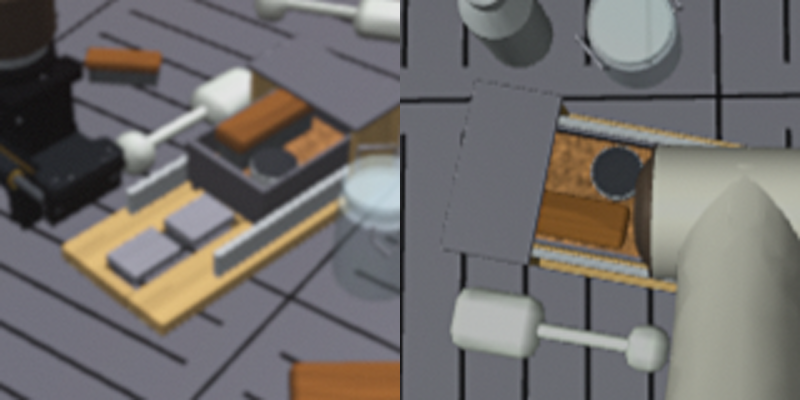

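The tray is fully in. Pad and tooth both stand up behind the wall with their side faces showing (crop about (150,255) and (200,222)). Brush and tin lie in the tray, the bystanders are in place and the hand is clear, so I'm handing in.

```bash
python3 -c "
from station import finish_job
print(finish_job())"
```

```text
the job is handed in; nothing more can be done
None
```

The tray is in at its stop with the catch sprung up behind it, and the job is handed in; no verdict was reported. I pressed the catch down about 11 mm with the shut fingertips and, still holding it down, pushed the tray's back wall. I then backed off and lifted the hand away.

**Tray:** at the end of the push the fingers' front edge was at about 76 mm on the slide, and the push force rose from about 6 N to 13 N. That fits the stop at 77 mm. My slide fit is good to about 2 mm.

**Catch and contents:** the last pictures show the pad and tooth raised behind the wall, with the brush and tin lying level in the tray. The catch height was judged by eye, not measured.

**Bystanders and hand:** the shoe tree, jar and bottle beside the slide looked unmoved; I did not check the mug, the polish bottle, the small brush or the other shoe tree again. The wrist force was back near zero with the hand clear. The clock stood at about 12.4 s of the 34 s allowed, and no check failed or disagreed.

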